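# Clamp the resin puck in the screw clamp

## Task

Slide the sample sled fully home in the screw clamp, gently up against its red stop. Then screw the black knob down (clockwise from above) until the sprung foot presses the amber puck firmly, with its spring compressed about half way but not bottomed out; let go and leave the glassware and the brass weight where they stand.

Things in the scene. Friction and masses are not known exactly. Their poses are not given: they have to be found in the camera images.
- clamp: Screw clamp fixed to the bench: base 120 mm wide, 12 mm thick, x -165 to +50 mm, with a 47 mm channel between two rails 12 mm tall, and a bridge over it (114 mm along y, 36 along x, top z = 116 mm; brass boss of radius 14 mm on it to z = 124). Origin: on the bench below the knob's vertical screw axis. +x runs along the channel from its open end, near the robot, to the red stop; z up.
- stop: Red stop block at the channel's far end, 12 x 60 x 22 mm. Origin: bottom centre of the face that the sled meets, 25 mm beyond the screw axis. It takes a push of up to 30 N.
- sled: Loose aluminium sled (0.2 to 0.4 kg) in the channel, 1.5 mm play each side: plate 44 x 8 mm, x -125 to +25 mm; on it a steel cup with the amber puck, and a blue fin to hold it by. Origin: underside, below the cup's centre; +x to the stop. Home = front end on the stop = origin on the screw axis. Starts pulled out 30 to 60 mm. The puck's top is 36 to 48 mm above the bench (varies, unmeasured).
- sled_fin (a point): Centre of the sled's upright blue fin: 40 mm along the sled's x, 14 mm thick along y, 44 mm tall (from 20 to 64 mm above the bench), 100 mm behind the cup's centre; this point is 42 mm above the bench.
- stem: Rising stem with knob and sprung foot; moves only up and down. Frame on the clamp's origin at knob joint 0; drops 5.73 mm per rad (36 mm a turn, quick thread). The foot is a rubber disc of radius 14 mm, underside 56 mm above the bench at knob joint 0. Its spring takes 6 N per mm and bottoms at 6 mm. It holds firmly from 8 N (1.3 mm); above 30 N (5 mm) the puck cracks.
- knob_grip (a point): Centre of the round black knob (44 mm diameter, 28 mm tall, axis vertical) on the screw axis: 174 mm above the bench at knob joint 0, going down with the stem.
- knob (a joint): Turn of the knob in rad, growing clockwise seen from above as it screws down; 0 is fully raised, starts at 0 to 0.8. The thread has a steady friction of 0.2 N m and stays where it is left. Once the foot has touched the puck, its spring adds 0.0057 N m per newton of clamping force (0.034 N m per mm, 0.2 N m per rad turned). Feel for the rise in torque, not its level.
- jar_mid (a point): Centre of the small closed glass jar with a white cap, 44 mm diameter, 60 mm tall. Leave alone.
- weight_mid (a point): Centre, half-way up, of the brass check weight, 32 mm diameter, 48 mm tall. Leave alone.
- beaker_mid (a point): Centre of the open glass beaker, 52 mm diameter, 70 mm tall. Leave alone.
Not all that is in view belongs to the job. There is more than one size of the sled; the one meant has the size given above.

How it is judged:
On the way, in this order (a step that is already met when the one before it is completed fails the run):
1. the sled is pushed home against the stop while the foot is still clear of the puck (x of sled in the frame of clamp above -0.0025 m and contact force between stem and sled below 0.5 N), for 0.2 s.
2. the foot presses the puck with at least 8 N (contact force between stem and sled above 8 N), for 0.2 s.
At the end, for the whole second after the job is handed in: The sled lies flat in the channel within 3 mm of the stop, the foot presses the puck with 8 to 30 N by itself, and all is released and at rest (x of sled in the frame of clamp above -0.003 m and z of sled in the frame of clamp below 0.015 m and contact force between stem and sled between 8 and 30 N and linear speed of sled below 0.01 m/s); the robot touches nothing.
It fails at once if the puck is cracked: the foot presses with more than 30 N (contact force between stem and sled above 30 N).
It fails at once if the sled is rammed into the stop with more than 30 N (contact force between sled and stop above 30 N).
It fails at once if the jar, the weight or the beaker is moved by more than 20 mm (distance of any of jar_mid, weight_mid, beaker_mid from where it was at the start of the episode above 0.02 m).
It also fails if it takes over 72 s, if anything falls off the work surface, if the arm or the gripper's body presses on something with over 40 N, if the wrist force passes 120 N, or if a joint passes its speed limit or range.

## Robot

A 7-joint arm with a two-finger parallel gripper is mounted at the origin on the work surface. World frame = base frame: x ahead of the robot, y to its left, z up, the work surface at z = 0. Lengths are in m, angles in rad, forces in N, time in s.
With the tool pointing down it reaches from about 0.375 to 0.925 m from the base axis. Payload 3.1 kg.
Tool frame: the origin (TCP) lies at the very end of the fingers, on their centre line; the grasp point (between the pads) lies 19 mm behind it; z points along the fingers, y is the line along which they close (so a half turn about z gives the same grasp; the last joint's range is limited). The gripper opens to 85 mm and grips with 20 to 120 N. Pads are 22 mm wide; open, the fingers measure 114 mm over their backs; the gripper's body (76 mm by 85 mm) begins 54 mm behind the grasp point. The pads swing forward as they close: fully open they stand 13 mm farther back than shut.
Start: joints at [-1.439, 0.383, 0.044, 1.598, -0.018, 1.161, -0.05], TCP at [0.148, 0.633, 0.192] pointing down, gripper open.
Joint ranges: [-2.61, 2.61], [-0.41, 2.15], [-1.48, 1.57], [0, 2.5], [-1.57, 4.71], [0.05, 1.97], [-2.85, 2.85]. Speed limits (rad/s): [2.79, 2.79, 3.14, 3.14, 3.14, 3.14, 3.14].

## Interface

Orientations are given as a unit quaternion [w, x, y, z].
In Python, from workcell import * gives the robot as it stands. The module is installed in compiled form; this text tells all that it offers.
- The arm moves only by the tool apply_moves, never from a script. Its argument "motion" is a list of rows, each an object with "fingers": the finger opening in m, from 0 to 0.0854; "linear": the shift along the world's x, y, z in m, a list of three; "turn": the turn, a rotation vector about the world's x, y, z in degrees, a list of three. A call has 1 to 12 rows; each row shifts and turns the commanded pose from where the row before left it; what a row does not reach is not made up. A row lasts 1/8 s, in which the tool goes at most 62.5 mm and 10.7 degrees, less where a joint would pass 70% of its speed; a pose out of reach is approached as far as the arm can. A call with a gripper value outside its range is refused whole. The fingers move at their own pace and stop on an object; "grip_force" is the grip in N (left out, the last holds). Time passes only in rows, so rows that do not move let the fingers close. It gives the time, the measured TCP pose, the force, the opening and the grip force at its end, in the units of the state.
- state(): the state, without advancing time (a new reading comes with each control period).
- camera(name): name is "scene" or "side" or "wrist"; returns (picture, depth): 480x640x3 uint8, red, green, blue; 480x640 float32, m along the optical axis (not along the pixel's ray), 0 where there is no reading.
- camera_info(name): a dict with "fx", "fy", "cx", "cy" (pixels), "dist_coeffs" ([k1, k2, p1, p2, k3] as OpenCV has them; the pictures are not rectified), "position" and "rotation" of the camera in the world; the wrist camera has in their place "T_tool_cam" (4x4, takes a point from camera to tool coordinates, whose origin is the TCP and whose axes are the flange's). Camera axes: x right, y down, z forward; pixel columns grow to the right and rows downward; lengths in m; the calibration is good to about 2 mm. A picture is of the moment at which its call begins: read the wrist's pose just before it. camera_info takes no time and is no camera call.
- finish_job(): hands the job in; it is judged then, once.
The state is a dict: "clock": time; "joints": joint angles; "joint_vel": joint speeds; "joint_torque": joint torques, N m; "position": TCP position; "tool_rot": TCP orientation; "force": force on the tool from outside, world axes, zero at the start; "torque": the same for the moment, N m; "opening": finger opening in m; "grasp_force": force on a finger pad.
Only numpy, scipy, OpenCV 4.12 (cv2) and the standard library are available. Lean on these libraries where they do the work, as an engineer would, in place of code of your own. Each camera call takes 0.05 s, during which the arm holds its last target. There are 200 camera calls.

## Working session

There is one attempt and no reset: what is moved stays moved. The work goes in short steps, Python scripts to look and compute and a tool call to move; the robot and the scene stay as the last step left them, time stands still between calls to the robot, and variables do not carry over. Pictures are saved under pics/ and viewed, at most 10 in all, crops included, and the job is handed in when it is done.

Besides the shell and the picture viewer there is one more tool, called after "Request:" as a command line: name --argument value ..., lists and objects as JSON in quotes. apply_moves: Moves the arm, as the interface text tells. Its arguments: {"type":"object","properties":{"motion":{"type":"array"},"grip_force":{"type":"number"}},"required":["motion"]}

```bash
mkdir -p pics
cat > h.py <<'E'
from workcell import *
import numpy as np, cv2
def pts(name,uv,d):
    i=camera_info(name);K=np.array([[i['fx'],0,i['cx']],[0,i['fy'],i['cy']],[0,0,1.]])
    uv=np.atleast_2d(np.float64(uv))
    n=cv2.undistortPoints(uv[:,None],K,np.array(i['dist_coeffs']))[:,0]
    c=np.c_[n,np.ones(len(n))]*np.atleast_1d(d)[:,None]
    R=np.array(i['rotation']);R=R if R.shape==(3,3) else None
    return c@R.T+np.array(i['position'])
def cloud(name,mask,dep):
    v,u=np.nonzero(mask&(dep>0)); return pts(name,np.c_[u,v],dep[v,u]),u,v
E
python3 - <<'E'
from h import *
s=state();print(s)
for n in("scene","side"):
    p,d=camera(n);cv2.imwrite(f"pics/{n}0.png",p[...,::-1]);np.savez(f"{n}0.npz",p=p,d=d)
    print(n,camera_info(n))
E
```

```text
{'clock': 0.0, 'joints': array([-1.43881485,  0.38387487,  0.04385324,  1.59956986, -0.01789529,
        1.16114966, -0.04991673]), 'joint_vel': array([ 0.0005314 ,  0.0005041 , -0.00077068,  0.00135837, -0.00066149,
       -0.00063606,  0.00144706]), 'joint_torque': array([ 8.21996082e-05, -4.33464289e+01,  1.02420107e+00, -2.49508524e+01,
        1.05309044e-02,  1.14077108e-02, -4.47019147e-06]), 'position': array([0.14783697, 0.63190925, 0.19076372]), 'tool_rot': array([-7.30142514e-05,  1.14614660e-01,  9.93409169e-01, -1.30244319e-03]), 'force': array([ 0.23036503, -0.1784981 ,  0.36069837]), 'torque': array([ 0.00223212,  0.02446024, -0.01824969]), 'grasp_force': 0.0, 'opening': 0.08546524230112182}
scene {'fx': 483.04727592091007, 'fy': 483.04727592091007, 'cx': 312.0289174279846, 'cy': 243.88960795246012, 'dist_coeffs': array([-0.02311299,  0.        ,  0.        ,  0.        ,  0.        ]), 'position': array([ 1.02349915, -0.07543459,  0.9030439 ]), 'rotation': array([-0.19670825,  0.73059075,  0.63046917, -0.17335411])}
side {'fx': 509.4300267579476, 'fy': 509.4300267579476, 'cx': 323.4218297889813, 'cy': 242.46199886700188, 'dist_coeffs': array([-0.14756663,  0.        ,  0.        ,  0.        ,  0.        ]), 'position': array([ 0.06909944, -0.67274996,  0.604651  ]), 'rotation': array([-0.48196209,  0.81501591, -0.2770752 ,  0.16337364])}
```

View pics/scene0.png

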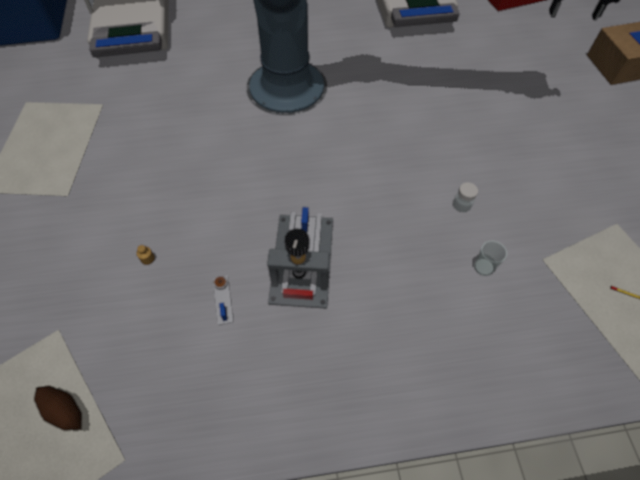

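View pics/side0.png

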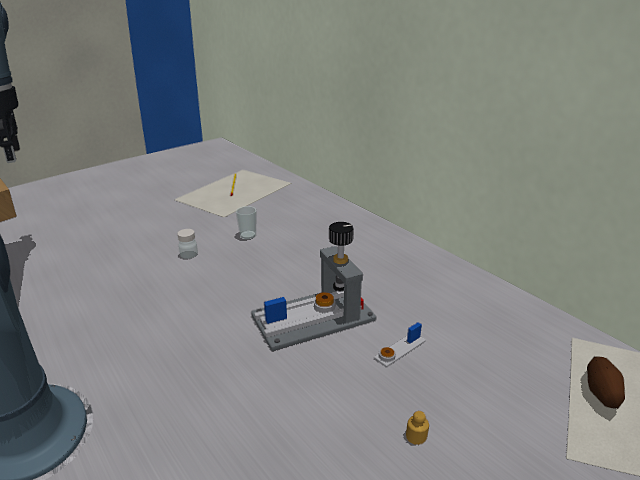

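The scene view shows two sled candidates. One is in the clamp channel, with its fin at (306,215) in scene and (276,310) in side. The other is a small loose one at (223,300) in scene and (400,345) in side. The one in the channel fits the description, so I'll check its size. The knob is at (297,240), the stop at (298,293), the jar at (466,195), the beaker at (488,258) and the weight at (145,255).

```bash
sed -i 's/^    R=.*/    from scipy.spatial.transform import Rotation as Q; q=i["rotation"]; R=Q.from_quat([*q[1:],q[0]]).as_matrix()/' h.py
python3 - <<'E'
from h import *
np.set_printoptions(precision=4,suppress=True)
def rep(n,nm,m,d):
    k,l,st,ce=cv2.connectedComponentsWithStats(m.astype(np.uint8))
    for i in range(1,k):
        if st[i,4]<25: continue
        P,u,v=cloud(n,l==i,d)
        if len(P)<15: continue
        zt=np.percentile(P[:,2],97); T=P[P[:,2]>zt-.006]
        r=cv2.minAreaRect((T[:,:2]*1000).astype(np.float32))
        print(n,nm,st[i,:5],'med',np.median(P,0),'ztop',zt,'topmean',T.mean(0),'rect',np.round(r[0],1),np.round(r[1],1),round(r[2],1))
for n in("scene","side"):
    f=np.load(n+"0.npz");p=f['p'];d=f['d'];h=cv2.cvtColor(p,cv2.COLOR_RGB2HSV);H,S,V=[h[...,i].astype(int) for i in range(3)]
    roi=np.zeros(d.shape,bool)
    if n=="scene": roi[170:330,100:540]=1
    else: roi[200:460,170:450]=1
    rep(n,'blue',roi&(abs(H-115)<12)&(S>120)&(V>50),d)
    rep(n,'red',roi&((H<5)|(H>174))&(S>150)&(V>60),d)
    rep(n,'amber',roi&(abs(H-14)<8)&(S>120)&(V>60),d)
    rep(n,'black',roi&(V<45),d)
    x,y,w,hh=(250,190,100,130) if n=="scene" else (240,210,200,165)
    c=cv2.resize(p[y:y+hh,x:x+w],None,fx=4,fy=4,interpolation=cv2.INTER_CUBIC)
    if n=="scene": c1=cv2.resize(c,(400,520))
    else: cv2.imwrite("pics/crop.png",np.hstack([c1,cv2.resize(cv2.resize(c,(400,330)),(400,330)) if 0 else np.vstack([cv2.resize(c,(400,330)),np.zeros((190,400,3),np.uint8)])])[...,::-1])
E
```

```text
scene blue [302 208   6  23 119] med [ 0.4735 -0.015   0.0631] ztop 0.06862506279783821 topmean [ 0.4694 -0.014   0.0701] rect [512.2 -20.6] [ 10.5 132.4] 82.0
scene blue [220 304   6  16  66] med [ 0.6431 -0.1987  0.0364] ztop 0.03964556169875936 topmean [ 0.6399 -0.1989  0.037 ] rect [ 639.6 -198.6] [23.6  7.8] 4.0
scene red [285 290  27   8 130] med [ 0.6242 -0.0453  0.0339] ztop 0.036604366020880394 topmean [ 0.6237 -0.0478  0.0341] rect [623.6 -49.5] [51.8 10.7] 78.2
scene amber [138 246  15  18 187] med [ 0.4908 -0.3534  0.032 ] ztop 0.04919180542821781 topmean [ 0.486  -0.355   0.0476] rect [ 486.  -355.7] [16.5 13.2] 64.0
scene amber [291 255  14   9  67] med [ 0.5995 -0.0442  0.1244] ztop 0.12747077768631013 topmean [ 0.5989 -0.0433  0.1246] rect [597.8 -43.9] [24.1 13. ] 86.0
scene amber [215 278  10   8  60] med [ 0.5695 -0.2036  0.0176] ztop 0.020561099778321813 topmean [ 0.5691 -0.2035  0.0179] rect [ 568.7 -203.9] [18.5 16.3] 85.0
scene black [285 230  23  27 476] med [ 0.5985 -0.0427  0.1866] ztop 0.1893593079784 topmean [ 0.5934 -0.043   0.1873] rect [594.3 -44.5] [38
[... 1200 characters left out ...]
opmean [ 0.5665 -0.2051  0.018 ] rect [ 566.9 -205.1] [22.7 23.9] 77.6
side amber [406 411  23  34 582] med [ 0.4759 -0.3629  0.0311] ztop 0.04951054316982797 topmean [ 0.4809 -0.3583  0.0479] rect [ 481.6 -357.6] [15.8 16.8] 82.5
side black [329 222  24  24 403] med [ 0.583  -0.0536  0.1862] ztop 0.1896043407382129 topmean [ 0.5872 -0.0471  0.1879] rect [589.5 -45.2] [40.9 41.5] 52.0
side black [336 276   7   8  28] med [ 0.585  -0.0457  0.0765] ztop 0.081460079967252 topmean [ 0.5848 -0.0458  0.0785] rect [585.2 -44.9] [ 4.7 16.2] 1.6
side black [333 282  11   9  44] med [ 0.582  -0.0477  0.062 ] ztop 0.06420904929719304 topmean [ 0.5824 -0.0476  0.0619] rect [583.2 -45.9] [11.8 25.9] 11.4
```

View pics/crop.png

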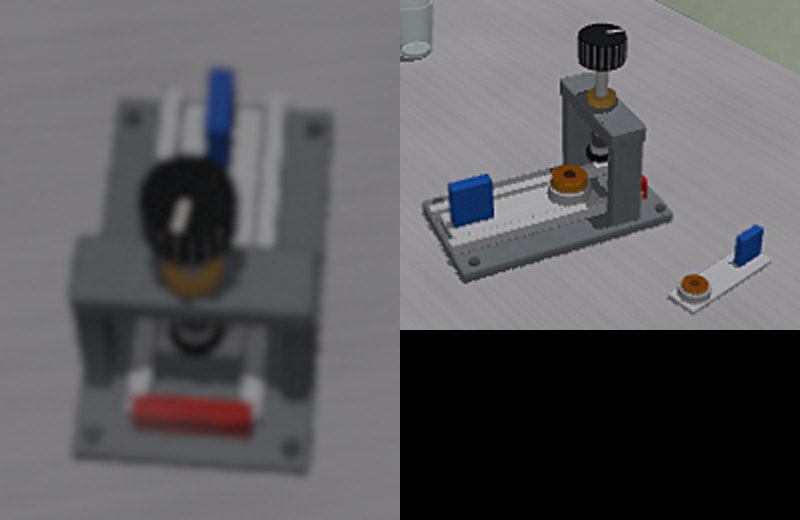

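The crop confirms it. The sled in the channel has a 40 mm fin at (0.460,-0.016), and its puck is 100 mm ahead with its top at about 44 mm. The loose one has a fin of about 25 mm and is the decoy. Channel yaw is about -12°, the screw axis is near (0.592,-0.045), and the push is about 33 mm.

Request:
apply_moves --motion '[{"fingers": 0.085, "linear": [0.026, -0.054, 0.002], "turn": [0, 0, 0.1]}, {"fingers": 0.085, "linear": [0.026, -0.054, 0.002], "turn": [0, 0, 0.1]}, {"fingers": 0.085, "linear": [0.026, -0.054, 0.002], "turn": [0, 0, 0.1]}, {"fingers": 0.085, "linear": [0.026, -0.054, 0.002], "turn": [0, 0, 0.1]}, {"fingers": 0.085, "linear": [0.026, -0.054, 0.002], "turn": [0, 0, 0.1]}, {"fingers": 0.085, "linear": [0.026, -0.054, 0.002], "turn": [0, 0, 0.1]}, {"fingers": 0.085, "linear": [0.026, -0.054, 0.002], "turn": [0, 0, 0.1]}, {"fingers": 0.085, "linear": [0.026, -0.054, 0.002], "turn": [0, 0, 0.1]}, {"fingers": 0.085, "linear": [0.026, -0.054, 0.002], "turn": [0, 0, 0.1]}, {"fingers": 0.085, "linear": [0.026, -0.054, 0.002], "turn": [0, 0, 0.1]}, {"fingers": 0.085, "linear": [0.026, -0.054, 0.002], "turn": [0, 0, 0.1]}, {"fingers": 0.085, "linear": [0.026, -0.054, 0.002], "turn": [0, 0, 0.1]}]'

```text
clock: 1.6
position: [0.4602, -0.0168, 0.2161]
tool_rot: [0.0, 0.104, 0.995, 0.0]
force: [0.8, 0.7, -1.2]
opening: 0.0853
grasp_force: 0.0
```

Request:
apply_moves --motion '[{"fingers": 0.085, "linear": [0, 0, 0], "turn": [0, 0, 0]}, {"fingers": 0.085, "linear": [0, 0, 0], "turn": [0, 0, 0]}]'

```text
clock: 1.85
position: [0.4594, -0.0148, 0.2157]
tool_rot: [-0.001, 0.105, 0.995, 0.0]
force: [0.0, -0.7, 0.0]
opening: 0.0849
grasp_force: 0.0
```

Run:
```python
from h import *
np.set_printoptions(precision=4,suppress=True)
s=state();print(s);i=camera_info("wrist");print(i['T_tool_cam'])
p,d=camera("wrist");cv2.imwrite("pics/w1.png",p[...,::-1])
from scipy.spatial.transform import Rotation as Q
q=s['tool_rot'];R=Q.from_quat([*q[1:],q[0]]).as_matrix();print(R)
K=np.array([[i['fx'],0,i['cx']],[0,i['fy'],i['cy']],[0,0,1.]])
h=cv2.cvtColor(p,cv2.COLOR_RGB2HSV).astype(int);m=(abs(h[...,0]-115)<12)&(h[...,1]>120)&(h[...,2]>50)&(d>0)
def w(m):
    v,u=np.nonzero(m);n=cv2.undistortPoints(np.c_[u,v].astype(float)[:,None],K,np.array(i['dist_coeffs']))[:,0]
    c=np.c_[n,np.ones(len(n))]*d[v,u][:,None];c=np.c_[c,np.ones(len(c))]@np.array(i['T_tool_cam']).T
    return c[:,:3]@R.T+s['position']
P=w(m);print(len(P))
T=P[(P[:,2]>.058)&(P[:,2]<.07)&(P[:,0]<.56)];print(cv2.minAreaRect((T[:,:2]*1000).astype(np.float32)),T.mean(0))
```

```text
{'clock': 1.85, 'joints': array([-0.7868, -0.0431,  0.7243,  2.0361,  0.031 ,  1.1393,  1.2853]), 'joint_vel': array([-0.0193, -0.0066, -0.0354,  0.0109, -0.0008, -0.0009,  0.0045]), 'joint_torque': array([  0.8448, -15.8059,   0.0827, -25.0322,   0.1131,  -0.0161,
         0.0026]), 'position': array([ 0.4594, -0.0148,  0.2157]), 'tool_rot': array([-0.0007,  0.1045,  0.9945,  0.0001]), 'force': array([ 0.0085, -0.6524,  0.0176]), 'torque': array([ 0.0665, -0.0377, -0.006 ]), 'grasp_force': 0.0, 'opening': 0.08493455585333923}
[[ 0.0003 -0.9506 -0.3103  0.0791]
 [ 1.      0.0003  0.0002 -0.0006]
 [-0.0001 -0.3103  0.9506 -0.1803]
 [ 0.      0.      0.      1.    ]]
[[-0.9781  0.208  -0.0013]
 [ 0.208   0.9781  0.0003]
 [ 0.0014 -0.     -1.    ]]
488
((461.54351806640625, -14.427593231201172), (11.346858024597168, 39.161598205566406), 78.3352279663086) [ 0.4615 -0.0142  0.0625]
```

View pics/w1.png

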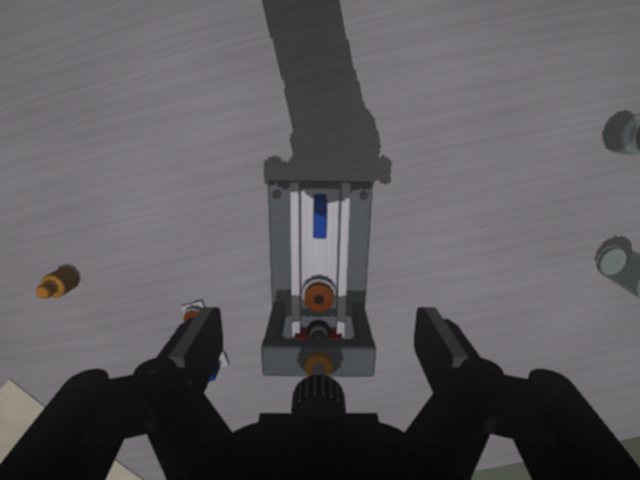

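The wrist view shows the channel aligned with the tool. The fin is at (319,215), the puck at (318,296) and the knob at (318,390), and the fin centre comes out at (0.461,-0.0145). Next I descend and grip it lightly.

Request:
apply_moves --motion '[{"fingers": 0.085, "linear": [0.0015, 0, -0.04], "turn": [0, 0, 0]}, {"fingers": 0.07, "linear": [0, 0, -0.04], "turn": [0, 0, 0]}, {"fingers": 0.06, "linear": [0, 0, -0.04], "turn": [0, 0, 0]}, {"fingers": 0.05, "linear": [0, 0, -0.03], "turn": [0, 0, 0]}, {"fingers": 0.05, "linear": [0, 0, -0.02], "turn": [0, 0, 0]}, {"fingers": 0.05, "linear": [0, 0, -0.012], "turn": [0, 0, 0]}, {"fingers": 0.05, "linear": [0, 0, 0], "turn": [0, 0, 0]}]' --grip_force 20

```text
clock: 2.78
position: [0.4605, -0.014, 0.0335]
tool_rot: [-0.001, 0.103, 0.995, -0.0]
force: [0.2, 1.0, -0.0]
opening: 0.0501
grasp_force: 0.0
```

Request:
apply_moves --motion '[{"fingers": 0.03, "linear": [0, 0, 0], "turn": [0, 0, 0]}, {"fingers": 0.02, "linear": [0, 0, 0], "turn": [0, 0, 0]}, {"fingers": 0.005, "linear": [0, 0, 0], "turn": [0, 0, 0]}, {"fingers": 0.005, "linear": [0, 0, 0], "turn": [0, 0, 0]}, {"fingers": 0.005, "linear": [0, 0, 0], "turn": [0, 0, 0]}, {"fingers": 0.005, "linear": [0, 0, 0], "turn": [0, 0, 0]}]' --grip_force 20

```text
clock: 3.52
position: [0.4615, -0.0151, 0.0342]
tool_rot: [-0.0, 0.104, 0.995, -0.0]
force: [0.4, -0.5, -0.2]
opening: 0.0051
grasp_force: 0.0
```

The fingers closed to 5 mm with no grip, so I'm looking at what happened.

Run:
```python
from h import *
print(state()['opening'],state()['grasp_force'],state()['position'])
p,d=camera("side");a=cv2.resize(p[190:370,200:400],(600,540),interpolation=cv2.INTER_CUBIC);cv2.imwrite("pics/s2.png",a[...,::-1])
```

```text
0.005064269137286196 0.0 [ 0.46151095 -0.01508804  0.03417388]
```

View pics/s2.png

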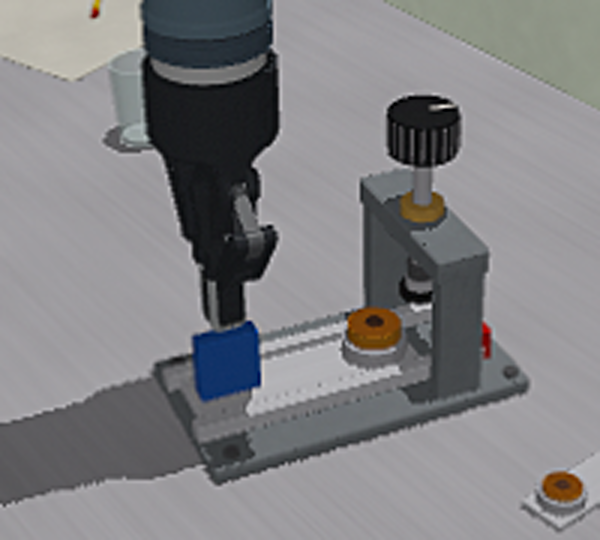

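The closed fingertips end at the fin's top edge, around (225,325) in the crop, so they are either above it or behind it. Depth will tell.

Run:
```python
from h import *
np.set_printoptions(precision=4,suppress=True)
s=state();p,d=camera("side")
h=cv2.cvtColor(p,cv2.COLOR_RGB2HSV).astype(int)
for v in range(282,304,2):
    uv=[(u,v) for u in (270,272,274,276,278)]
    P=pts("side",uv,[d[v,u] for u,_ in uv]); print(v,[list(p[v,u]) for u in(274,)],P[1],P[3])
m=(abs(h[...,0]-115)<12)&(h[...,1]>120)&(h[...,2]>50);m[:, :200]=0;m[:,350:]=0;m[:260]=0
P,u,v=cloud("side",m,d);print(P.min(0),P.max(0),np.median(P,0))
p,d=camera("wrist");cv2.imwrite("pics/w2.png",p[...,::-1]);np.savez("w2.npz",p=p,d=d)
```

```text
282 [[np.uint8(18), np.uint8(20), np.uint8(22)]] [ 0.4427 -0.0415  0.127 ] [ 0.4429 -0.0544  0.1336]
284 [[np.uint8(19), np.uint8(22), np.uint8(24)]] [ 0.4417 -0.0428  0.124 ] [ 0.4457 -0.0493  0.1258]
286 [[np.uint8(21), np.uint8(23), np.uint8(26)]] [ 0.452  -0.0249  0.1062] [ 0.4601 -0.0251  0.103 ]
288 [[np.uint8(25), np.uint8(27), np.uint8(29)]] [ 0.4525 -0.0236  0.1011] [ 0.4573 -0.0293  0.1022]
290 [[np.uint8(24), np.uint8(25), np.uint8(27)]] [ 0.4508 -0.026   0.0988] [ 0.4547 -0.0332  0.1011]
292 [[np.uint8(23), np.uint8(24), np.uint8(26)]] [ 0.4522 -0.0232  0.0924] [ 0.4561 -0.0306  0.0948]
294 [[np.uint8(23), np.uint8(25), np.uint8(27)]] [ 0.4522 -0.0228  0.0879] [ 0.4586 -0.026   0.087 ]
296 [[np.uint8(23), np.uint8(24), np.uint8(27)]] [ 0.4519 -0.023   0.0838] [ 0.4566 -0.0289  0.085 ]
298 [[np.uint8(39), np.uint8(40), np.uint8(40)]] [ 0.4515 -0.0231  0.0797] [ 0.4541 -0.0327  0.0839]
300 [[np.uint8(57), np.uint8(71), np.uint8(97)]] [ 0.4511 -0.0234  0.0756] [ 0.4643 -0.0153  0.0655]
302 [[np.uint8(15), np.uint8(44), np.uint8(95)]] [ 0.4567 -0.0134  0.0632] [ 0.4624 -0.018   0.0633]
[ 0.4403 -0.0273  0.0219] [ 0.4806 -0.005   0.077 ] [ 0.4583 -0.0201  0.0478]
```

View pics/w2.png

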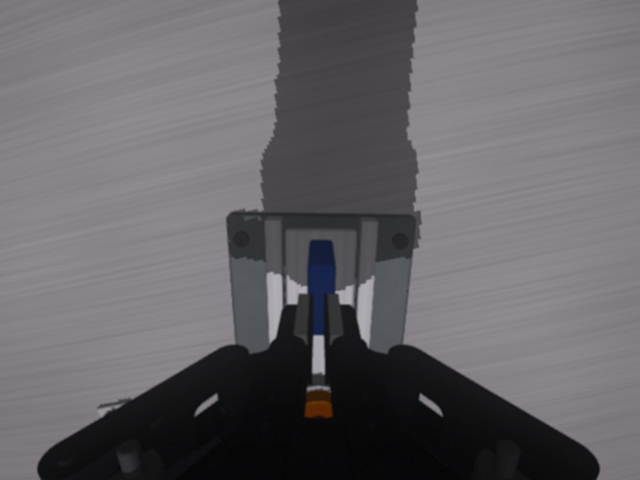

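Run:
```python
from h import *
from scipy.spatial.transform import Rotation as Q
np.set_printoptions(precision=4,suppress=True)
s=state();i=camera_info("wrist");f=np.load("w2.npz");p=f['p'];d=f['d']
print(s['clock'],s['joints'],s['position'],s['opening'])
q=s['tool_rot'];R=Q.from_quat([*q[1:],q[0]]).as_matrix()
K=np.array([[i['fx'],0,i['cx']],[0,i['fy'],i['cy']],[0,0,1.]])
def w(uv):
    uv=np.array(uv);n=cv2.undistortPoints(uv.astype(float)[:,None],K,np.array(i['dist_coeffs']))[:,0]
    c=np.c_[n,np.ones(len(n))]*d[uv[:,1],uv[:,0]][:,None];c=np.c_[c,np.ones(len(c))]@np.array(i['T_tool_cam']).T
    return c[:,:3],c[:,:3]@R.T+s['position']
for nm,uv in dict(fintop=(321,255),fintop2=(321,300),bench=(100,150),rail=(275,240),base=(245,260),padL=(304,300),padR=(336,300),padL2=(304,320),tipL=(290,312),tipR=(348,312),cap=(318,408)).items():
    a,b=w([uv]);print(nm,p[uv[1],uv[0]],d[uv[1],uv[0]],'tool',a[0],'world',b[0])
```

```text
3.675 [-0.6768  0.3081  0.6941  2.1881 -0.2933  0.7353  1.576 ] [ 0.4615 -0.0151  0.0342] 0.004751150817865797
fintop [18 27 53] 0.17524551 tool [ 0.0197  0.001  -0.0154] world [ 0.4424 -0.0101  0.0495]
fintop2 [21 34 72] 0.16818824 tool [ 0.0008  0.0009 -0.029 ] world [ 0.4609 -0.0141  0.0631]
bench [137 133 139] 0.2071972 tool [ 0.0716 -0.138   0.0352] world [ 0.3629 -0.1353 -0.001 ]
rail [86 85 88] 0.1997789 tool [ 0.0198 -0.026   0.0105] world [ 0.4367 -0.0365  0.0237]
base [85 89 93] 0.21847329 tool [ 0.0019 -0.0479  0.0243] world [ 0.4497 -0.0615  0.0098]
padL [52 52 53] 0.14759114 tool [ 0.0104 -0.0067 -0.0475] world [ 0.45   -0.0195  0.0816]
padR [51 52 53] 0.14629848 tool [ 0.011   0.0072 -0.0487] world [ 0.4523 -0.0058  0.0828]
padL2 [51 51 53] 0.12945147 tool [ 0.0115 -0.006  -0.0662] world [ 0.449  -0.0186  0.1004]
tipL [27 28 30] 0.14529768 tool [ 0.0065 -0.0126 -0.0512] world [ 0.4525 -0.0261  0.0853]
tipR [24 24 28] 0.14501025 tool [ 0.0067  0.0123 -0.0514] world [ 0.4576 -0.0017  0.0856]
cap [87 40  6] 0.21659806 tool [-0.0888 -0.0006 -0.0073] world [ 0.5482 -0.0341  0.0414]
```

The pose and cameras agree: fin top measures 63 mm and bench -1 mm. But the real fingertips end about 40 mm behind the stated TCP (side z ≈ 0.074 with TCP at 0.034, and the same in the wrist depth). I'll go by the measured tips, so I open and go 33 mm lower.

Request:
apply_moves --motion '[{"fingers": 0.05, "linear": [0, 0, 0], "turn": [0, 0, 0]}, {"fingers": 0.05, "linear": [0, 0, 0], "turn": [0, 0, 0]}, {"fingers": 0.05, "linear": [0, 0, 0], "turn": [0, 0, 0]}, {"fingers": 0.05, "linear": [0, 0, -0.01], "turn": [0, 0, 0]}, {"fingers": 0.05, "linear": [0, 0, -0.01], "turn": [0, 0, 0]}, {"fingers": 0.05, "linear": [0, 0, -0.008], "turn": [0, 0, 0]}, {"fingers": 0.05, "linear": [0, 0, -0.005], "turn": [0, 0, 0]}, {"fingers": 0.05, "linear": [0, 0, 0], "turn": [0, 0, 0]}]' --grip_force 20

```text
clock: 4.68
position: [0.461, -0.0153, 0.0006]
tool_rot: [-0.001, 0.104, 0.995, -0.0]
force: [-0.3, 0.1, 0.1]
opening: 0.0501
grasp_force: 0.0
```

Request:
apply_moves --motion '[{"fingers": 0.03, "linear": [0, 0, 0], "turn": [0, 0, 0]}, {"fingers": 0.02, "linear": [0, 0, 0], "turn": [0, 0, 0]}, {"fingers": 0.005, "linear": [0, 0, 0], "turn": [0, 0, 0]}, {"fingers": 0.005, "linear": [0, 0, 0], "turn": [0, 0, 0]}, {"fingers": 0.005, "linear": [0, 0, 0], "turn": [0, 0, 0]}]' --grip_force 20

```text
clock: 5.3
position: [0.462, -0.015, 0.0015]
tool_rot: [0.0, 0.104, 0.995, 0.0]
force: [-0.7, 0.3, 4.5]
opening: 0.0135
grasp_force: 22.8
```

Gripped at 13.5 mm. Now I push along (0.978,-0.208).

Request:
apply_moves --motion '[{"fingers": 0.005, "linear": [0.002, -0.0004, 0], "turn": [0, 0, 0]}, {"fingers": 0.005, "linear": [0.0039, -0.0008, 0], "turn": [0, 0, 0]}, {"fingers": 0.005, "linear": [0.0039, -0.0008, 0], "turn": [0, 0, 0]}, {"fingers": 0.005, "linear": [0.0039, -0.0008, 0], "turn": [0, 0, 0]}, {"fingers": 0.005, "linear": [0.0039, -0.0009, 0], "turn": [0, 0, 0]}, {"fingers": 0.005, "linear": [0.0039, -0.0008, 0], "turn": [0, 0, 0]}, {"fingers": 0.005, "linear": [0.002, -0.0005, 0], "turn": [0, 0, 0]}, {"fingers": 0.005, "linear": [0.001, -0.0002, 0], "turn": [0, 0, 0]}, {"fingers": 0.005, "linear": [0, 0, 0], "turn": [0, 0, 0]}]'

```text
clock: 6.42
position: [0.4791, -0.0187, 0.0011]
tool_rot: [-0.008, 0.104, 0.995, 0.002]
force: [-12.6, 3.0, 21.4]
opening: 0.0139
grasp_force: 25.6
```

Request:
apply_moves --motion '[{"fingers": 0.005, "linear": [0.001, -0.0002, 0], "turn": [0, 0, 0]}, {"fingers": 0.005, "linear": [0.001, -0.0002, 0], "turn": [0, 0, 0]}, {"fingers": 0.005, "linear": [0, 0, 0], "turn": [0, 0, 0]}]'

```text
clock: 6.8
position: [0.4814, -0.0192, 0.001]
tool_rot: [-0.007, 0.104, 0.995, 0.002]
force: [-12.2, 1.8, 19.0]
opening: 0.0133
grasp_force: 25.4
```

Request:
apply_moves --motion '[{"fingers": 0.005, "linear": [0.001, -0.0002, 0], "turn": [0, 0, 0]}, {"fingers": 0.005, "linear": [0.001, -0.0002, 0], "turn": [0, 0, 0]}, {"fingers": 0.005, "linear": [0, 0, 0], "turn": [0, 0, 0]}]'

```text
clock: 7.18
position: [0.483, -0.0195, 0.001]
tool_rot: [-0.007, 0.104, 0.995, 0.002]
force: [-11.8, 2.7, 19.8]
opening: 0.0139
grasp_force: 25.3
```

Drag is 12 N with 20 N pressing down. I'll ease up to unload the sled.

Request:
apply_moves --motion '[{"fingers": 0.005, "linear": [0, 0, 0.0005], "turn": [0, 0, 0]}, {"fingers": 0.005, "linear": [0, 0, 0.0005], "turn": [0, 0, 0]}, {"fingers": 0.005, "linear": [0, 0, 0], "turn": [0, 0, 0]}]'

```text
clock: 7.55
position: [0.4897, -0.0212, 0.0016]
tool_rot: [-0.0, 0.104, 0.995, -0.0]
force: [-0.5, -0.2, -3.2]
opening: 0.0137
grasp_force: 22.2
```

Run:
```python
from h import *
np.set_printoptions(precision=4,suppress=True)
s=state();print(s['position'],s['force'],s['torque'],s['tool_rot'],s['joint_torque'])
p,d=camera("side");a=cv2.resize(p[190:370,200:400],(600,540),interpolation=cv2.INTER_CUBIC);cv2.imwrite("pics/s3.png",a[...,::-1])
h=cv2.cvtColor(p,cv2.COLOR_RGB2HSV).astype(int)
m=(abs(h[...,0]-14)<8)&(h[...,1]>120)&(h[...,2]>60);m[:270]=0;m[340:]=0;m[:,:300]=0;m[:,370:]=0
P,u,v=cloud("side",m,d);T=P[P[:,2]>np.percentile(P[:,2],97)-.006];print(T.mean(0),cv2.minAreaRect((T[:,:2]*1000).astype(np.float32)))
```

```text
[ 0.4897 -0.0212  0.0016] [-0.5125 -0.1539 -3.2343] [ 0.0221  0.1775 -0.0479] [-0.0003  0.1041  0.9946 -0.0003] [ -0.0043 -31.9608   6.5545 -17.2191   0.0043  -0.1479  -0.0012]
[ 0.5808 -0.0457  0.0446] ((583.0564575195312, -42.67316436767578), (31.04852294921875, 27.16957664489746), 50.7232780456543)
```

View pics/s3.png

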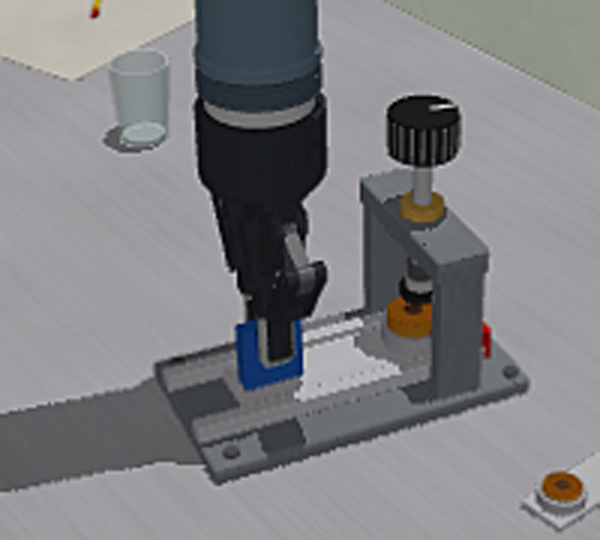

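Unloading freed the sled. The fin is gripped at crop (280,350), and the puck at (410,315) is almost under the foot. Next I approach the stop in small steps.

Request:
apply_moves --motion '[{"fingers": 0.005, "linear": [0.001, -0.0002, 0], "turn": [0, 0, 0]}, {"fingers": 0.005, "linear": [0.001, -0.0002, 0], "turn": [0, 0, 0]}, {"fingers": 0.005, "linear": [0.001, -0.0002, 0], "turn": [0, 0, 0]}, {"fingers": 0.005, "linear": [0, 0, 0], "turn": [0, 0, 0]}]'

```text
clock: 8.1
position: [0.4933, -0.0217, 0.0022]
tool_rot: [0.0, 0.104, 0.995, -0.0]
force: [-0.3, 0.4, -2.9]
opening: 0.0138
grasp_force: 22.2
```

Request:
apply_moves --motion '[{"fingers": 0.005, "linear": [0.001, -0.0002, 0], "turn": [0, 0, 0]}, {"fingers": 0.005, "linear": [0.001, -0.0002, 0], "turn": [0, 0, 0]}, {"fingers": 0.005, "linear": [0, 0, 0], "turn": [0, 0, 0]}]'

```text
clock: 8.48
position: [0.4941, -0.0219, 0.0019]
tool_rot: [-0.001, 0.104, 0.995, 0.0]
force: [-1.6, -0.1, -2.4]
opening: 0.0138
grasp_force: 22.3
```

Request:
apply_moves --motion '[{"fingers": 0.005, "linear": [0.001, -0.0002, 0], "turn": [0, 0, 0]}, {"fingers": 0.005, "linear": [0.001, -0.0002, 0], "turn": [0, 0, 0]}, {"fingers": 0.005, "linear": [0, 0, 0], "turn": [0, 0, 0]}]'

```text
clock: 8.85
position: [0.4942, -0.0219, 0.0014]
tool_rot: [-0.003, 0.104, 0.995, 0.0]
force: [-4.7, 1.4, -1.4]
opening: 0.0137
grasp_force: 22.4
```

The sled is home: x stalled at 33 mm of travel with about 5 N. I release and rise.

Request:
apply_moves --motion '[{"fingers": 0.02, "linear": [-0.002, 0.0004, 0], "turn": [0, 0, 0]}, {"fingers": 0.05, "linear": [0, 0, 0], "turn": [0, 0, 0]}, {"fingers": 0.05, "linear": [0, 0, 0], "turn": [0, 0, 0]}, {"fingers": 0.05, "linear": [0, 0, 0.02], "turn": [0, 0, 0]}, {"fingers": 0.06, "linear": [0, 0, 0.04], "turn": [0, 0, 0]}, {"fingers": 0.08, "linear": [0, 0, 0.05], "turn": [0, 0, 0]}, {"fingers": 0.08, "linear": [0, 0, 0.05], "turn": [0, 0, 0]}, {"fingers": 0.08, "linear": [0, 0, 0.05], "turn": [0, 0, 0]}, {"fingers": 0.08, "linear": [0, 0, 0], "turn": [0, 0, 0]}, {"fingers": 0.08, "linear": [0, 0, 0], "turn": [0, 0, 0]}]'

```text
clock: 10.1
position: [0.4949, -0.022, 0.212]
tool_rot: [0.0, 0.104, 0.995, 0.0]
force: [0.6, 0.6, -1.1]
opening: 0.08
grasp_force: 0.0
```

Run:
```python
from h import *
np.set_printoptions(precision=4,suppress=True)
s=state();print(s['position'],s['joints'],s['force'],s['torque'])
for n in("side","scene"):
    p,d=camera(n);h=cv2.cvtColor(p,cv2.COLOR_RGB2HSV).astype(int)
    if n=="side":
        cv2.imwrite("pics/s4.png",cv2.resize(p[130:370,200:440],(600,600),interpolation=cv2.INTER_CUBIC)[...,::-1])
        m=(abs(h[...,0]-115)<12)&(h[...,1]>120)&(h[...,2]>50);m[:, :200]=0;m[:,350:]=0;m[:260]=0
        P,_,_=cloud(n,m,d);T=P[(P[:,2]>.058)&(P[:,2]<.07)];print('fin',T.mean(0),cv2.minAreaRect((T[:,:2]*1000).astype(np.float32)))
```

```text
[ 0.4949 -0.022   0.212 ] [-0.7942  0.0643  0.7949  1.9692 -0.0515  1.1277  1.3837] [ 0.5779  0.6459 -1.134 ] [ 0.0267  0.0253 -0.0002]
fin [ 0.4913 -0.0251  0.0633] ((492.05255126953125, -24.562118530273438), (15.429388999938965, 39.99691390991211), 78.21414947509766)
```

View pics/s4.png

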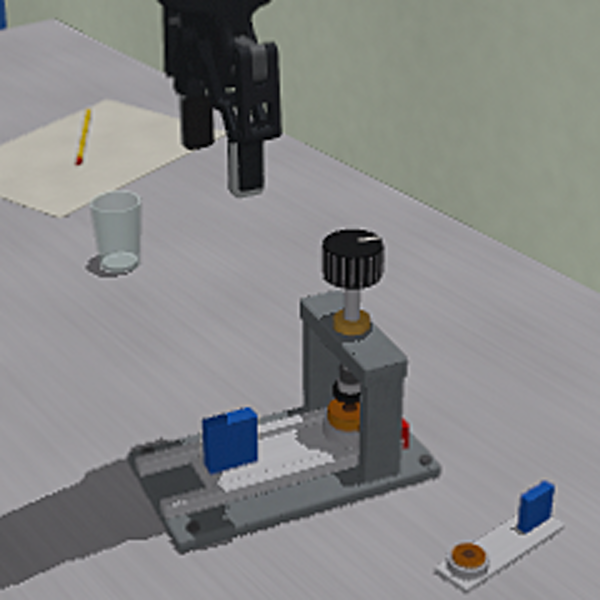

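The sled stays home, with the fin at crop (230,440) and the puck under the foot at (345,410). Measured fin travel is 32.4 mm, and fin-to-knob distance is 100 mm, as it should be. Now over the knob.

Request:
apply_moves --motion '[{"fingers": 0.08, "linear": [0.03, -0.007, 0], "turn": [0, 0, 0]}, {"fingers": 0.08, "linear": [0.04, -0.0085, 0], "turn": [0, 0, 0]}, {"fingers": 0.08, "linear": [0.027, -0.006, 0], "turn": [0, 0, 0]}, {"fingers": 0.08, "linear": [0, 0, 0], "turn": [0, 0, 0]}, {"fingers": 0.08, "linear": [0, 0, -0.03], "turn": [0, 0, 0]}, {"fingers": 0.08, "linear": [0, 0, -0.03], "turn": [0, 0, 0]}, {"fingers": 0.08, "linear": [0, 0, -0.025], "turn": [0, 0, 0]}, {"fingers": 0.08, "linear": [0, 0, -0.013], "turn": [0, 0, 0]}, {"fingers": 0.08, "linear": [0, 0, 0], "turn": [0, 0, 0]}, {"fingers": 0.08, "linear": [0, 0, 0], "turn": [0, 0, 0]}]'

```text
clock: 11.45
position: [0.5926, -0.0437, 0.1151]
tool_rot: [0.001, 0.104, 0.995, 0.0]
force: [0.0, -1.1, -0.0]
opening: 0.08
grasp_force: 0.0
```

Run:
```python
from h import *
np.set_printoptions(precision=4,suppress=True)
s=state();print(s['position'],s['joints'],s['force'],s['torque'])
p,d=camera("side");cv2.imwrite("pics/s5.png",cv2.resize(p[130:370,240:440],(500,600),interpolation=cv2.INTER_CUBIC)[...,::-1])
```

```text
[ 0.5926 -0.0437  0.1151] [-0.6     0.4436  0.7535  1.8343 -0.3564  1.002   1.6623] [ 0.0477 -1.0884 -0.0037] [ 0.0391 -0.0028  0.0475]
```

View pics/s5.png

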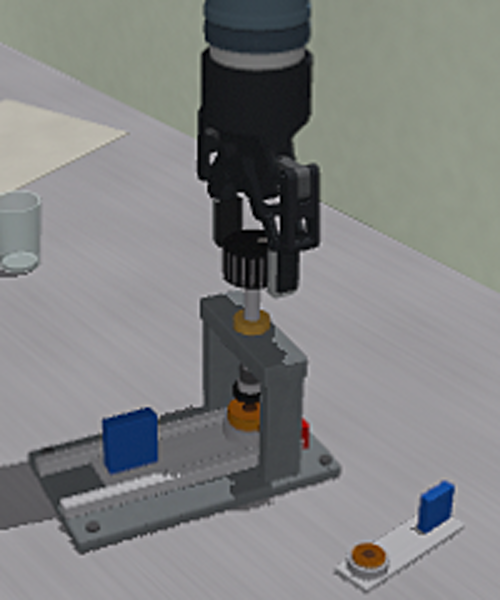

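The fingers straddle the knob (crop (228,220) and (285,275)), so I grip it.

Request:
apply_moves --motion '[{"fingers": 0.06, "linear": [0, 0, 0], "turn": [0, 0, 0]}, {"fingers": 0.045, "linear": [0, 0, 0], "turn": [0, 0, 0]}, {"fingers": 0.03, "linear": [0, 0, 0], "turn": [0, 0, 0]}, {"fingers": 0.03, "linear": [0, 0, 0], "turn": [0, 0, 0]}, {"fingers": 0.03, "linear": [0, 0, 0], "turn": [0, 0, 0]}]' --grip_force 50

```text
clock: 12.12
position: [0.5925, -0.0434, 0.115]
tool_rot: [0.0, 0.104, 0.995, 0.0]
force: [-1.5, 0.6, 5.2]
opening: 0.0428
grasp_force: 50.4
```

Request:
apply_moves --motion '[{"fingers": 0.03, "linear": [0, 0, -0.0003], "turn": [0, 0, -3]}, {"fingers": 0.03, "linear": [0, 0, -0.0005], "turn": [0, 0, -5]}, {"fingers": 0.03, "linear": [0, 0, -0.0007], "turn": [0, 0, -7]}, {"fingers": 0.03, "linear": [0, 0, -0.0008], "turn": [0, 0, -8]}, {"fingers": 0.03, "linear": [0, 0, -0.0007], "turn": [0, 0, -7]}, {"fingers": 0.03, "linear": [0, 0, 0], "turn": [0, 0, 0]}, {"fingers": 0.03, "linear": [0, 0, 0], "turn": [0, 0, 0]}]'

```text
clock: 13.0
position: [0.5924, -0.0437, 0.112]
tool_rot: [0.0, 0.359, 0.933, 0.0]
force: [-1.9, 1.4, 5.3]
opening: 0.0426
grasp_force: 50.6
```

```bash
cat > t.py <<'E'
from h import *
from scipy.spatial.transform import Rotation as Q
np.set_printoptions(precision=4,suppress=True)
s=state();q=s['tool_rot'];R=Q.from_quat([*q[1:],q[0]]).as_matrix()
print(s['clock'],'yaw',np.degrees(np.arctan2(R[1,1],R[0,1])),'pos',s['position'],'j7',s['joints'][6],'F',s['force'],'T',s['torque'],s['opening'])
E
python3 t.py
```

```text
13.0 yaw 47.96007870287963 pos [ 0.5924 -0.0437  0.112 ] j7 1.2035424600370048 F [-1.941   1.4209  5.321 ] T [ 0.1349  0.3738 -0.298 ] 0.04257691418676319
```

Request:
apply_moves --motion '[{"fingers": 0.03, "linear": [0, 0, -0.0008], "turn": [0, 0, -8]}, {"fingers": 0.03, "linear": [0, 0, -0.0008], "turn": [0, 0, -8]}, {"fingers": 0.03, "linear": [0, 0, -0.0004], "turn": [0, 0, -4]}, {"fingers": 0.03, "linear": [0, 0, 0], "turn": [0, 0, 0]}, {"fingers": 0.03, "linear": [0, 0, 0], "turn": [0, 0, 0]}]'

```text
clock: 13.62
position: [0.5922, -0.0438, 0.11]
tool_rot: [-0.0, 0.515, 0.857, 0.0]
force: [-3.5, 0.6, 5.9]
opening: 0.0428
grasp_force: 50.9
```

```bash
python3 t.py
```

```text
13.625 yaw 27.958489518218602 pos [ 0.5922 -0.0438  0.11  ] j7 0.9036129470767221 F [-3.4558  0.5555  5.8991] T [ 0.1529  0.4136 -0.2402] 0.04280697544603896
```

Request:
apply_moves --motion '[{"fingers": 0.03, "linear": [0, 0, -0.0008], "turn": [0, 0, -8]}, {"fingers": 0.03, "linear": [0, 0, -0.0008], "turn": [0, 0, -8]}, {"fingers": 0.03, "linear": [0, 0, -0.0004], "turn": [0, 0, -4]}, {"fingers": 0.03, "linear": [0, 0, 0], "turn": [0, 0, 0]}, {"fingers": 0.03, "linear": [0, 0, 0], "turn": [0, 0, 0]}]'

```text
clock: 14.25
position: [0.592, -0.0439, 0.108]
tool_rot: [-0.0, 0.656, 0.754, 0.0]
force: [-2.9, 0.9, 6.5]
opening: 0.0429
grasp_force: 51.1
```

```bash
python3 t.py
python3 - <<'E'
from h import *
p,d=camera("side");h=cv2.cvtColor(p,cv2.COLOR_RGB2HSV).astype(int)
cv2.imwrite("pics/s6.png",cv2.resize(p[260:320,300:380],(800,600),interpolation=cv2.INTER_CUBIC)[...,::-1])
E
```

```text
14.25 yaw 7.955938856451012 pos [ 0.592  -0.0439  0.108 ] j7 0.6074417922718471 F [-2.8831  0.8622  6.5104] T [ 0.1594  0.4872 -0.2604] 0.04288663591755253
```

View pics/s6.png

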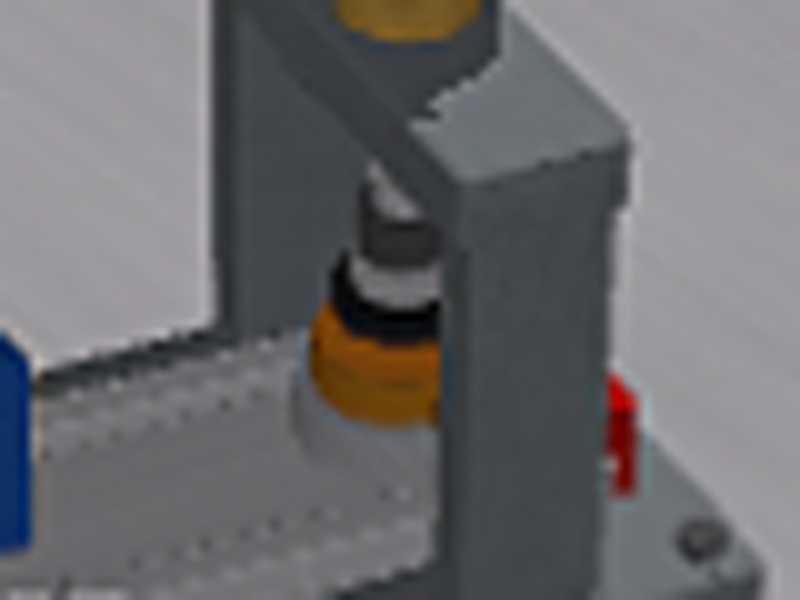

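Viewed: the foot at crop (390,320) is just above or at the puck (380,350), and the stem has dropped 7 mm. Now 10° steps, reading torque each time.

```bash
cat >> t.py <<'E'
a=[]
for _ in range(4):
    camera("wrist"); s=state(); a.append([*s['torque'],s['joint_torque'][6],s['force'][2]])
print('avg T, jt7, Fz',np.mean(a,0))
E
python3 t.py|tail -1
```

```text
avg T, jt7, Fz [ 0.1751  0.5303 -0.2381  0.2457  6.4443]
```

Request:
apply_moves --motion '[{"fingers": 0.03, "linear": [0, 0, -0.0005], "turn": [0, 0, -5]}, {"fingers": 0.03, "linear": [0, 0, -0.0005], "turn": [0, 0, -5]}, {"fingers": 0.03, "linear": [0, 0, 0], "turn": [0, 0, 0]}]'

```text
clock: 14.88
position: [0.5919, -0.0439, 0.107]
tool_rot: [-0.0, 0.72, 0.694, -0.0]
force: [-2.9, 0.9, 7.9]
opening: 0.0428
grasp_force: 51.1
```

```bash
python3 t.py
```

```text
14.875 yaw -2.055324792430336 pos [ 0.5919 -0.0439  0.107 ] j7 0.46018533152197344 F [-2.8767  0.9469  7.9469] T [ 0.2251  0.6132 -0.2141] 0.04281500737256519
avg T, jt7, Fz [ 0.1635  0.5568 -0.246   0.2483  6.8874]
```

Request:
apply_moves --motion '[{"fingers": 0.03, "linear": [0, 0, -0.0005], "turn": [0, 0, -5]}, {"fingers": 0.03, "linear": [0, 0, -0.0005], "turn": [0, 0, -5]}, {"fingers": 0.03, "linear": [0, 0, 0], "turn": [0, 0, 0]}]'

```text
clock: 15.45
position: [0.5917, -0.0439, 0.1059]
tool_rot: [-0.0, 0.777, 0.629, -0.0]
force: [-3.8, 0.9, 7.3]
opening: 0.0431
grasp_force: 51.1
```

```bash
python3 t.py
```

```text
15.45 yaw -12.058650685018884 pos [ 0.5917 -0.0439  0.1059] j7 0.31354335123221794 F [-3.7501  0.8579  7.2547] T [ 0.1867  0.6517 -0.2738] 0.04308687874507423
avg T, jt7, Fz [ 0.1942  0.5702 -0.2543  0.2493  8.0373]
```

Joint-7 torque is a clean signal at about 0.249, and it is still flat.

Request:
apply_moves --motion '[{"fingers": 0.03, "linear": [0, 0, -0.0005], "turn": [0, 0, -5]}, {"fingers": 0.03, "linear": [0, 0, -0.0005], "turn": [0, 0, -5]}, {"fingers": 0.03, "linear": [0, 0, 0], "turn": [0, 0, 0]}]'

```text
clock: 16.02
position: [0.5916, -0.0438, 0.105]
tool_rot: [-0.0, 0.829, 0.559, -0.0]
force: [-3.5, 1.1, 7.9]
opening: 0.0432
grasp_force: 51.2
```

```bash
python3 t.py
```

```text
16.025 yaw -22.05861139760668 pos [ 0.5916 -0.0438  0.105 ] j7 0.16705790328132167 F [-3.4719  1.1091  7.8895] T [ 0.1731  0.6528 -0.2495] 0.04322329640814829
avg T, jt7, Fz [ 0.2129  0.6231 -0.2605  0.2504  7.7377]
```

Request:
apply_moves --motion '[{"fingers": 0.03, "linear": [0, 0, -0.0005], "turn": [0, 0, -5]}, {"fingers": 0.03, "linear": [0, 0, -0.0005], "turn": [0, 0, -5]}, {"fingers": 0.03, "linear": [0, 0, 0], "turn": [0, 0, 0]}]'

```text
clock: 16.6
position: [0.5915, -0.0438, 0.104]
tool_rot: [-0.001, 0.875, 0.484, -0.0]
force: [-3.4, 1.5, 7.6]
opening: 0.0426
grasp_force: 51.2
```

```bash
python3 t.py
```

```text
16.6 yaw -32.05409992691607 pos [ 0.5915 -0.0438  0.104 ] j7 0.02048238887107702 F [-3.4378  1.4915  7.5825] T [ 0.261   0.6767 -0.2443] 0.04255921737828388
avg T, jt7, Fz [ 0.2133  0.6825 -0.2375  0.2515  7.7454]
```

Request:
apply_moves --motion '[{"fingers": 0.03, "linear": [0, 0, -0.0005], "turn": [0, 0, -5]}, {"fingers": 0.03, "linear": [0, 0, -0.0005], "turn": [0, 0, -5]}, {"fingers": 0.03, "linear": [0, 0, 0], "turn": [0, 0, 0]}]'

```text
clock: 17.18
position: [0.5914, -0.0437, 0.103]
tool_rot: [-0.001, 0.914, 0.406, -0.001]
force: [-3.9, 1.7, 7.2]
opening: 0.0426
grasp_force: 51.2
```

```bash
python3 t.py
```

```text
17.175 yaw -42.049357958226835 pos [ 0.5914 -0.0437  0.103 ] j7 -0.1264914821408684 F [-3.921   1.6778  7.191 ] T [ 0.2555  0.7389 -0.303 ] 0.04263425509395745
avg T, jt7, Fz [ 0.2644  0.7    -0.2344  0.2525  7.7644]
```

Request:
apply_moves --motion '[{"fingers": 0.03, "linear": [0, 0, -0.0005], "turn": [0, 0, -5]}, {"fingers": 0.03, "linear": [0, 0, -0.0005], "turn": [0, 0, -5]}, {"fingers": 0.03, "linear": [0, 0, 0], "turn": [0, 0, 0]}]'

```text
clock: 17.75
position: [0.5913, -0.0437, 0.102]
tool_rot: [-0.001, 0.946, 0.325, -0.001]
force: [-3.0, 1.3, 8.2]
opening: 0.0432
grasp_force: 51.3
```

```bash
python3 t.py
```

```text
17.75 yaw -52.037931620651605 pos [ 0.5913 -0.0437  0.102 ] j7 -0.27404132806593196 F [-2.9678  1.2962  8.2402] T [ 0.3501  0.7965 -0.2732] 0.043224567842899346
avg T, jt7, Fz [ 0.2839  0.7374 -0.205   0.2267  8.2078]
```

```bash
cat > f.py <<'E'
from h import *
p,d=camera("side")
for u in(337,340):
    print(u)
    for v in range(268,306):
        z=pts("side",[(u,v)],[d[v,u]])[0]; print(v,p[v,u].tolist(),np.round(z*1000,1).tolist(),end=' | ')
    print()
E
python3 f.py
```

```text
337
268 [64, 68, 70] [570.9, -59.5, 115.6] | 269 [62, 64, 67] [568.5, -62.4, 115.8] | 270 [59, 62, 64] [567.5, -63.7, 114.7] | 271 [58, 62, 64] [569.3, -61.6, 110.9] | 272 [58, 61, 62] [570.3, -60.3, 107.7] | 273 [57, 60, 63] [567.8, -63.4, 108.0] | 274 [56, 59, 60] [568.4, -62.8, 105.3] | 275 [60, 62, 65] [569.1, -61.9, 102.4] | 276 [102, 102, 104] [585.2, -42.3, 84.0] | 277 [116, 113, 115] [586.6, -40.7, 80.5] | 278 [115, 113, 116] [585.1, -42.6, 79.8] | 279 [114, 111, 115] [585.9, -41.7, 76.7] | 280 [113, 112, 115] [586.0, -41.6, 74.3] | 281 [75, 75, 78] [586.9, -40.5, 71.2] | 282 [79, 77, 81] [587.6, -39.7, 68.2] | 283 [56, 55, 58] [585.2, -42.6, 68.3] | 284 [37, 36, 37] [584.1, -44.0, 67.3] | 285 [43, 41, 43] [584.5, -43.6, 64.5] | 286 [42, 41, 43] [583.1, -45.4, 63.8] | 287 [39, 38, 41] [584.1, -44.2, 60.5] | 288 [43, 43, 45] [583.2, -45.4, 59.2] | 289 [99, 98, 101] [584.2, -44.2, 55.8] | 290 [109, 107, 111] [583.0, -45.7, 54.8] | 291 [110, 110, 112] [584.0, -44.5, 51.4] | 292 [91, 89, 92] [581.7, -47.3, 51.6] | 293 [5, 5, 3] [578.7, -51.1, 52.6] | 294 [15, 14, 17] [579.4, -50.
[... 1330 characters left out ...]
289 [75, 74, 76] [588.3, -48.3, 56.3] | 290 [104, 103, 106] [588.5, -48.0, 53.7] | 291 [111, 110, 113] [584.8, -52.6, 55.4] | 292 [114, 113, 117] [585.4, -51.9, 52.6] | 293 [29, 28, 31] [583.9, -53.7, 51.8] | 294 [14, 16, 16] [582.9, -55.0, 50.6] | 295 [11, 16, 17] [583.3, -54.6, 47.9] | 296 [31, 19, 16] [584.1, -53.7, 44.8] | 297 [104, 57, 14] [582.1, -56.2, 44.7] | 298 [99, 61, 10] [580.2, -58.5, 44.5] | 299 [109, 69, 11] [580.8, -57.8, 41.5] | 300 [109, 67, 10] [579.7, -59.2, 40.3] | 301 [108, 66, 11] [582.0, -56.5, 35.5] | 302 [102, 75, 51] [582.2, -56.3, 33.0] | 303 [93, 96, 104] [581.4, -57.4, 31.6] | 304 [104, 104, 107] [579.1, -60.1, 31.8] | 305 [106, 105, 108] [579.0, -60.3, 29.6] |
```

The stem follows the knob and the foot underside reads about 45 mm, right at the puck's top, so contact is due. Continuing.

Request:
apply_moves --motion '[{"fingers": 0.03, "linear": [0, 0, -0.0005], "turn": [0, 0, -5]}, {"fingers": 0.03, "linear": [0, 0, -0.0005], "turn": [0, 0, -5]}, {"fingers": 0.03, "linear": [0, 0, 0], "turn": [0, 0, 0]}]'

```text
clock: 18.38
position: [0.5912, -0.0435, 0.101]
tool_rot: [-0.001, 0.97, 0.242, -0.001]
force: [-4.7, 1.2, 8.5]
opening: 0.043
grasp_force: 51.3
```

```bash
python3 t.py
```

```text
18.375 yaw -62.02562865060208 pos [ 0.5912 -0.0435  0.101 ] j7 -0.4224769801707759 F [-4.7376  1.2361  8.5341] T [ 0.3696  0.7916 -0.1647] 0.04298435963911047
avg T, jt7, Fz [ 0.3275  0.7942 -0.2343  0.195   8.0727]
```

Request:
apply_moves --motion '[{"fingers": 0.03, "linear": [0, 0, -0.0005], "turn": [0, 0, -5]}, {"fingers": 0.03, "linear": [0, 0, 0], "turn": [0, 0, 0]}]'

```text
clock: 18.82
position: [0.5912, -0.0435, 0.1005]
tool_rot: [-0.001, 0.98, 0.199, -0.001]
force: [-4.4, 1.9, 9.0]
opening: 0.0429
grasp_force: 51.3
```

```bash
python3 t.py
```

```text
18.825 yaw -67.01783437380232 pos [ 0.5912 -0.0435  0.1005] j7 -0.4970494898614242 F [-4.4101  1.8959  8.976 ] T [ 0.3368  0.7882 -0.182 ] 0.04294476428350257
avg T, jt7, Fz [ 0.3421  0.831  -0.1804  0.1793  8.2887]
```

From 120° on, the joint-7 torque leaves its plateau at 0.18 N m/rad, which is the spring's rate: 0.2525 → 0.227 → 0.195 → 0.179. Contact was therefore near 121.5°, and compression is now about 2.2 mm. Another 8° should give about 3 mm.

Request:
apply_moves --motion '[{"fingers": 0.03, "linear": [0, 0, -0.0004], "turn": [0, 0, -4]}, {"fingers": 0.03, "linear": [0, 0, -0.0004], "turn": [0, 0, -4]}, {"fingers": 0.03, "linear": [0, 0, 0], "turn": [0, 0, 0]}]'

```text
clock: 19.4
position: [0.5912, -0.0434, 0.0997]
tool_rot: [-0.001, 0.991, 0.13, -0.001]
force: [-4.9, 1.5, 9.2]
opening: 0.043
grasp_force: 51.3
```

```bash
python3 t.py; python3 f.py | tr '|' '\n' | awk '/^ ?(28[2-9]|29[0-9]) /'
```

```text
19.4 yaw -75.00367303029753 pos [ 0.5912 -0.0434  0.0997] j7 -0.6168892905268116 F [-4.9017  1.461   9.1754] T [ 0.3545  0.8784 -0.2018] 0.04300850699577264
avg T, jt7, Fz [ 0.3689  0.8381 -0.1509  0.1543  8.3115]
 282 [80, 77, 82] [583.8, -44.3, 72.1] 
 283 [55, 56, 58] [586.7, -40.9, 66.9] 
 284 [36, 36, 37] [581.5, -47.2, 70.0] 
 285 [43, 42, 43] [582.1, -46.6, 67.1] 
 286 [43, 42, 44] [583.2, -45.2, 63.6] 
 287 [39, 39, 40] [584.4, -43.8, 60.1] 
 288 [43, 44, 45] [582.7, -45.9, 59.7] 
 289 [100, 98, 102] [583.6, -45.0, 56.5] 
 290 [109, 107, 111] [582.7, -46.1, 55.2] 
 291 [110, 109, 111] [583.5, -45.1, 52.0] 
 292 [91, 89, 92] [581.8, -47.2, 51.5] 
 293 [3, 4, 3] [580.2, -49.2, 50.9] 
 294 [15, 14, 18] [580.0, -49.6, 48.9] 
 295 [11, 15, 16] [578.8, -51.1, 47.9] 
 296 [55, 33, 19] [578.3, -51.6, 46.1] 
 297 [124, 67, 10] [580.4, -49.2, 41.6] 
 298 [103, 66, 13] [577.6, -52.6, 42.3] 
 299 [106, 67, 11] [578.3, -51.9, 39.2] 
 282 [113, 111, 115] [586.3, -50.3, 74.2] 
 283 [113, 113, 117] [586.1, -50.6, 72.2] 
 284 [53, 54, 55] [586.5, -50.1, 69.4] 
 285 [42, 43, 44] [585.5, -51.4, 68.3] 
 286 [40, 40, 42] [587.3, -49.3, 64.1] 
 287 [45, 45, 47] [586.0, -50.9, 63.3] 
 288 [42, 42, 43] [587.6, -49.0, 59.3] 
 289 [76, 75, 77] [585.3, -51.8, 59.4] 
 290 [105, 103, 106] [585.8, -51.3, 56.7] 
 291 [111, 111, 113] [586.0, -51.1, 54.2] 
 292 [115, 113, 117] [586.7, -50.3, 51.1] 
 293 [29, 28, 30] [584.0, -53.6, 51.7] 
 294 [15, 17, 17] [583.3, -54.5, 50.2] 
 295 [11, 15, 18] [582.3, -55.8, 49.0] 
 296 [32, 20, 19] [584.5, -53.2, 44.3] 
 297 [102, 55, 9] [583.4, -54.6, 43.2] 
 298 [99, 61, 14] [582.5, -55.7, 41.9] 
 299 [110, 69, 12] [582.1, -56.2, 40.0]
```

Foot rows have stayed fixed since 130°, so the foot has stopped on the puck. I'll confirm the knob itself kept descending.

Run:
```python
from h import *
f=np.load("side0.npz")
p,d=camera("side")
for u in(339,341):
  for nm,P,D in(("t0",f['p'],f['d']),("now",p,d)):
    print(u,nm,[(v,int(P[v,u].mean()),*np.round(pts("side",[(u,v)],[D[v,u]])[0]*1000).astype(int).tolist()) for v in range(238,262)])
```

```text
339 t0 [(238, 14, 575, -59, 176), (239, 11, 576, -58, 174), (240, 17, 575, -59, 172), (241, 17, 576, -57, 169), (242, 16, 576, -58, 167), (243, 15, 575, -59, 166), (244, 7, 577, -57, 162), (245, 32, 577, -57, 160), (246, 105, 586, -45, 150), (247, 98, 585, -47, 149), (248, 96, 585, -47, 147), (249, 95, 585, -47, 145), (250, 96, 586, -46, 142), (251, 97, 586, -46, 140), (252, 96, 587, -45, 137), (253, 97, 586, -46, 136), (254, 98, 585, -47, 134), (255, 98, 589, -42, 129), (256, 99, 586, -47, 130), (257, 100, 586, -46, 127), (258, 72, 585, -48, 126), (259, 62, 583, -50, 126), (260, 68, 583, -50, 124), (261, 74, 583, -50, 122)]
339 now [(238, 17, 579, -54, 173), (239, 14, 576, -58, 173), (240, 20, 576, -57, 171), (241, 48, 576, -58, 169), (242, 67, 575, -59, 168), (243, 66, 575, -59, 166), (244, 64, 575, -59, 164), (245, 62, 576, -58, 162), (246, 63, 574, -61, 161), (247, 62, 576, -57, 157), (248, 44, 576, -58, 155), (249, 44, 574, -61, 155), (250, 44, 577, -57, 150), (251, 43, 579, -55, 147), (252, 12, 577, -57, 146), (253, 117, 587, -45, 135), (254, 110, 586, -46, 134), (255, 106, 586
[... 747 characters left out ...]
, -53, 127), (260, 69, 585, -53, 125), (261, 75, 586, -53, 122)]
341 now [(238, 16, 583, -54, 172), (239, 17, 580, -59, 172), (240, 17, 578, -61, 172), (241, 20, 578, -61, 170), (242, 20, 580, -59, 167), (243, 17, 578, -61, 166), (244, 18, 578, -61, 164), (245, 17, 578, -61, 162), (246, 17, 578, -62, 160), (247, 23, 579, -60, 157), (248, 22, 578, -61, 156), (249, 22, 578, -61, 154), (250, 23, 579, -60, 151), (251, 20, 579, -61, 149), (252, 9, 579, -60, 147), (253, 96, 588, -50, 137), (254, 113, 589, -49, 134), (255, 108, 588, -50, 133), (256, 108, 589, -49, 130), (257, 111, 587, -50, 129), (258, 89, 588, -49, 126), (259, 66, 586, -52, 126), (260, 76, 583, -56, 127), (261, 82, 585, -54, 123)]
```

The knob dropped about 15 mm (bottom edge row 245.7 → 252.6) while the foot stopped, so the spring is compressed about 3 mm, roughly 18 N. I release and rise.

Request:
apply_moves --motion '[{"fingers": 0.05, "linear": [0, 0, 0], "turn": [0, 0, 0]}, {"fingers": 0.065, "linear": [0, 0, 0], "turn": [0, 0, 0]}, {"fingers": 0.08, "linear": [0, 0, 0], "turn": [0, 0, 0]}, {"fingers": 0.08, "linear": [0, 0, 0], "turn": [0, 0, 0]}, {"fingers": 0.08, "linear": [0, 0, 0.01], "turn": [0, 0, 0]}, {"fingers": 0.08, "linear": [0, 0, 0.03], "turn": [0, 0, 0]}, {"fingers": 0.08, "linear": [0, 0, 0.04], "turn": [0, 0, 0]}, {"fingers": 0.08, "linear": [0, 0, 0.04], "turn": [0, 0, 0]}, {"fingers": 0.08, "linear": [0, 0, 0.02], "turn": [0, 0, 0]}, {"fingers": 0.08, "linear": [0, 0, 0], "turn": [0, 0, 0]}, {"fingers": 0.08, "linear": [0, 0, 0], "turn": [0, 0, 0]}]'

```text
clock: 21.08
position: [0.5912, -0.043, 0.2373]
tool_rot: [-0.001, 0.991, 0.131, -0.001]
force: [-0.3, 0.0, -0.3]
opening: 0.0799
grasp_force: 0.0
```

Run:
```python
from h import *
p,d=camera("side");print([(v,int(p[v,341].mean())) for v in range(248,258)])
h=cv2.cvtColor(p,cv2.COLOR_RGB2HSV).astype(int)
m=(abs(h[...,0]-115)<12)&(h[...,1]>120)&(h[...,2]>50);m[:, :200]=0;m[:,350:]=0;m[:260]=0
P,_,_=cloud("side",m,d);T=P[(P[:,2]>.058)&(P[:,2]<.07)];print('fin',T.mean(0),cv2.minAreaRect((T[:,:2]*1000).astype(np.float32))[0])
m=(p.max(2)<45);m[:200]=0;m[260:]=0;m[:,:320]=0;m[:,360:]=0
P,_,_=cloud("side",m,d);print('knob top',np.percentile(P[:,2],[90,97]));print(state()['force'])
```

```text
[(248, 21), (249, 23), (250, 22), (251, 20), (252, 11), (253, 93), (254, 111), (255, 106), (256, 107), (257, 109)]
fin [ 0.49127973 -0.02542444  0.06325159] (492.3244934082031, -23.483291625976562)
knob top [0.1737481  0.17433266]
[-0.36001072 -0.20961064 -0.34619595]
```

The knob stayed down (15.2 mm drop), the sled is still home and the gripper is clear. Handing in.

```bash
python3 -c "
from workcell import *
print(finish_job())"
```

```text
the job is handed in; nothing more can be done
None
```

I handed the job in at about 21 s, without a verdict returned: the sled is home against the stop at about 5 N, the foot presses the puck at roughly 18 N (about 3 mm of spring, estimated from torque and images), the gripper is clear and the glassware and weight were never approached; note that the real fingertips sat about 40 mm behind the stated TCP, so the first grasp closed above the fin.

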